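# Unlock the food-waste caddy and hold its lid open

### The job

The green food-waste caddy is locked by the orange screw cap at its front. Unscrew the cap a quarter turn (anticlockwise seen from above) so that its lug swings clear of the lid, then take the lid by the black tab at its front, raise it and hold it open at 50 degrees (give or take 6 degrees) so that I can drop scraps in. The lid springs shut if let go, so finish while still gripping the tab with the lid steady, and leave everything round the caddy where it stands.

Things in the scene. Friction and masses are not known exactly. Their poses are not given: they have to be found in the camera images.
- caddy: green box, 150 mm deep (its x) by 210 wide (its y) by 110 high, fixed, at a different place and yaw each time. Origin: centre of its underside; x points away from the front (cap and tab are on its -x side), y to its left, z up. A dark bracket 50 mm wide, top at height 105 mm, carries the cap at its front left (x -105, y +75 mm)
- lid_angle (a joint): lid angle in rad: 0 shut, grows as the front edge rises, stop at 1.6; 50 degrees is 0.873. Green lid plate 155 x 214 x 10 mm, top at height 120 mm when shut, hinged on the far rim. Spring and weight close it from every angle: some 1.5 to 3 N at the tab hold it up
- lid_hinge (a point): middle of the lid's hinge line, which runs along the caddy's y; caddy frame (80, 0, 115) mm. Its axes are the caddy's
- lid_tab (a point): black round bar at the lid's front edge, at caddy y -50 mm (right): 18 mm diameter, 26 long along the caddy's y, on a 22 x 9 mm dark stalk. This point: centre of the bar, 195 mm from the hinge line; lid shut: height 115 mm, 40 mm ahead of the front wall. Turns with the lid. Pinched across its ends (fingers closing along caddy y) from above it pivots in the pads; the hand can stay upright
- lock_cap (a joint): cap angle in rad: 0 locked, lug pointing to the caddy's +x over the lid's edge; grows anticlockwise seen from above, stop at 1.75. Starts between 0 and 0.15, stays where it is left (friction about 0.05 N m), does not rise. Up to about 1.15 the lug blocks the lid; a quarter turn is 1.57; unscrewed means above 1.25
- cap_top (a point): centre of the cap's top, on its upright axis, at height 163.5 mm. Ribbed orange cap, 40 mm diameter, grip side from height 128 mm to 163 mm; below it the orange lug, 12 mm wide and reaching 45 mm from the axis, at height 121 to 128 mm
- onion: red onion, about 84 mm across, 82 high, loose beside the caddy (left); leave alone. Origin at its underside
- glass: clear glass, 63 mm across, 87 high, loose beside the caddy (right); leave alone. Origin at its underside
- mug: white mug with blue dots, 93 mm high, loose at the front left; leave alone. Origin at its underside
- fork: steel fork, 204 mm long, lying loose at the front right edge; leave alone. Origin at its underside
- caddy_lid: the hinged green lid itself, with its front tab; origin on the middle of the hinge line, its -x pointing along the lid to the tab
- lemon: yellow lemon, about 78 x 55 x 56 mm, lying inside the caddy on its floor; not needed

How it is judged:
By the outcome, as a careful person would: the job done as asked, in the order asked, and still so for the second after the job is handed in, while the arm keeps its last pose, push and grip.
It also fails if it takes over 48 s, if anything falls off the work surface, if the arm or the gripper's body presses on something with over 40 N, if the wrist force passes 120 N, or if a joint passes its speed limit or range.

### The arm

A 6-joint arm with a two-finger parallel gripper is mounted at the origin on a cart in front of the work surface, level with it; the furniture and walls round the work are solid. World frame = base frame: x ahead of the robot, y to its left, z up, the work surface at z = 0. Lengths are in mm, angles in rad, forces in N, time in s.
With the tool pointing down it reaches from about 350 to 875 mm from the base axis. Payload 4.2 kg.
Tool frame: the origin (TCP) lies midway between the tips of the shut fingers; the grasp point (between the pads) lies 19 mm behind it (arm.hold_point_z is the distance from the TCP to the grasp point, in mm); z points along the fingers, y is the line along which they close (so a half turn about z gives the same grasp; the last joint's range is limited). The gripper opens to 85 mm and grips with 20 to 120 N. Pads are 22 mm wide; open, the fingers measure 114 mm over their backs; the gripper's body (76 mm by 85 mm) begins 54 mm behind the grasp point. The pads swing forward as they close: fully open they stand 13 mm farther back than shut.
Start: joints at [1.542, 0.385, 0.008, 0, -1.194, -0.259], TCP at [177.37, 599.282, 231.312] pointing down, gripper open.
Joint ranges: [-3.14, 3.14], [-1.21, 2.06], [-1.07, 1.41], [-3.16, 2.05], [-2.99, -0.16], [-3.1, 3.1]. Speed limits (rad/s): [2.79, 2.79, 3.14, 3.14, 3.14, 3.14].

### API

Orientations are given as a unit quaternion [x, y, z, w].
In Python, from bench import arm, vision gives the robot as it stands. The module is installed in compiled form; this text tells all that it offers.
- The arm moves only by the tool servo_tool, never from a script. Its argument "plan" is a list of rows, each a list of 7 numbers: the shift along the world's x, y, z each as a share of 300 mm, from -1 to 1, then the turn, a rotation vector about the world's x, y, z each as a share of 2 rad, from -1 to 1, then the opening, from 0 (shut) to 1 (fully open). A call has 1 to 20 rows; each row shifts and turns the commanded pose from where the row before left it; what a row does not reach is not made up. A row lasts 1/8 s, in which the tool goes at most 62.5 mm and 10.7 degrees, less where a joint would pass 70% of its speed; a pose out of reach is approached as far as the arm can. A call with a number of a shift or a turn outside -1 to 1 is refused whole. A call with a gripper value outside its range is refused whole. The fingers move at their own pace and stop on an object; the grip force is fixed at half the most. Time passes only in rows, so rows that do not move let the fingers close. It gives the time, the measured TCP pose, the force, the opening and the grip force at its end, in the units of the state.
- arm.read_state(): the state, without advancing time (a new reading comes with each control period).
- vision.get_image(name): name is "scene" or "top" or "wrist"; returns a dict with "image" (480x640x3 uint8, red, green, blue), "z_map" (480x640 float32, mm along the optical axis (not along the pixel's ray), 0 where there is no reading), "K" (3x3 intrinsics, pixels), "D" ([k1, k2, p1, p2, k3] as OpenCV has them; the pictures are not rectified), "world_to_cam" (4x4, takes a point from world to camera coordinates); the wrist camera has in their place "mount" (4x4, takes a point from camera to tool coordinates, whose origin is the TCP and whose axes are the flange's). Camera axes: x right, y down, z forward; pixel columns grow to the right and rows downward; lengths in mm; the calibration is good to about 2 mm. A picture is of the moment at which its call begins: read the wrist's pose just before it.
- arm.job_done(): hands the job in; it is judged then, once.
The state is a dict: "clock": time; "joints": joint angles; "joint_vel": joint speeds; "joint_efforts": joint torques, N m; "position": TCP position; "ee_rot": TCP orientation; "contact_force": force on the tool from outside, world axes, zero at the start; "wrist_torque": the same for the moment, N m; "gripper_width": finger opening in mm; "grasp_force": force on a finger pad.
Only numpy, scipy, OpenCV 4.12 (cv2) and the standard library are available. Lean on these libraries where they do the work, as an engineer would, in place of code of your own. Each camera call takes 0.05 s, during which the arm holds its last target. There are 200 camera calls.

## Working session

There is one attempt and no reset: what is moved stays moved. The work goes in short steps, Python scripts to look and compute and a tool call to move; the robot and the scene stay as the last step left them, time stands still between calls to the robot, and variables do not carry over. Pictures are saved under pics/ and viewed, at most 10 in all, crops included, and the job is handed in when it is done.

Besides the shell and the picture viewer there is one more tool, called after ">>>" as name(argument=value, ...) on one line, values as JSON. servo_tool: Moves the arm, as the interface text tells. Its arguments: {"type":"object","properties":{"plan":{"type":"array"}},"required":["plan"]}

```bash
mkdir -p pics; cat > h.py <<'E'
import numpy as np, cv2, pickle
from bench import arm, vision
def pts(d):
    """world points HxWx3 from z_map (scene/top)"""
    h,w=d['z_map'].shape
    u,v=np.meshgrid(np.arange(w),np.arange(h))
    n=cv2.undistortPoints(np.stack([u,v],-1).reshape(-1,1,2).astype(np.float64),d['K'],d['D']).reshape(h,w,2)
    z=d['z_map'][...,None]
    c=np.concatenate([n*z,z],-1)
    T=np.linalg.inv(d['world_to_cam'])
    return c@T[:3,:3].T+T[:3,3]
def ray(d,uv):
    n=cv2.undistortPoints(np.array(uv,float).reshape(-1,1,2),d['K'],d['D']).reshape(-1,2)
    T=np.linalg.inv(d['world_to_cam'])
    r=np.c_[n,np.ones(len(n))]@T[:3,:3].T
    return T[:3,3],r
def onz(d,uv,z):
    o,r=ray(d,uv); return o+r*((z-o[2])/r[:,2:])
def get(n):
    d=vision.get_image(n); return d
E
python3 - <<'E'
from h import *
s=arm.read_state(); print({k:np.round(v,3) for k,v in s.items()})
for n in('scene','top'):
    d=get(n); pickle.dump(d,open(n+'.pkl','wb'))
    cv2.imwrite(f'pics/{n}0.png',d['image'][...,::-1]); print(n,np.round(np.linalg.inv(d['world_to_cam'])[:3],2).tolist())
E
```

```text
{'clock': np.float64(0.0), 'joints': array([ 1.542e+00,  3.860e-01,  7.000e-03, -1.000e-03, -1.194e+00,
       -2.590e-01]), 'joint_vel': array([-0.002,  0.002,  0.   , -0.001,  0.   ,  0.   ]), 'joint_efforts': array([ 0.0000e+00, -3.9229e+01,  1.8840e+01,  4.1870e+00, -5.0000e-03,
       -0.0000e+00]), 'position': array([177.185, 598.728, 230.199]), 'ee_rot': array([ 0.99 , -0.143, -0.   ,  0.001]), 'contact_force': array([-0.09 ,  0.492, -0.071]), 'wrist_torque': array([-0.015, -0.041, -0.016]), 'grasp_force': np.float64(0.0), 'gripper_width': np.float64(85.618)}
scene [[-0.96, -0.21, 0.17, 346.23], [-0.27, 0.72, -0.63, 620.63], [0.01, -0.66, -0.75, 895.87]]
top [[0.02, -0.98, 0.18, 347.64], [-1.0, -0.02, 0.0, -32.29], [0.0, -0.18, -0.98, 1216.57]]
```

View pics/scene0.png

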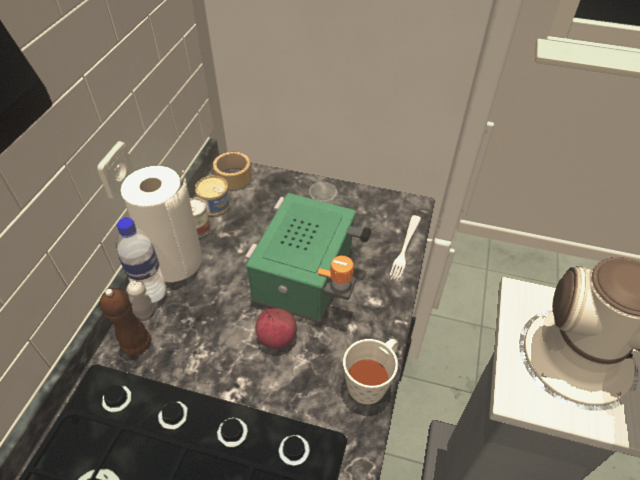

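View pics/top0.png

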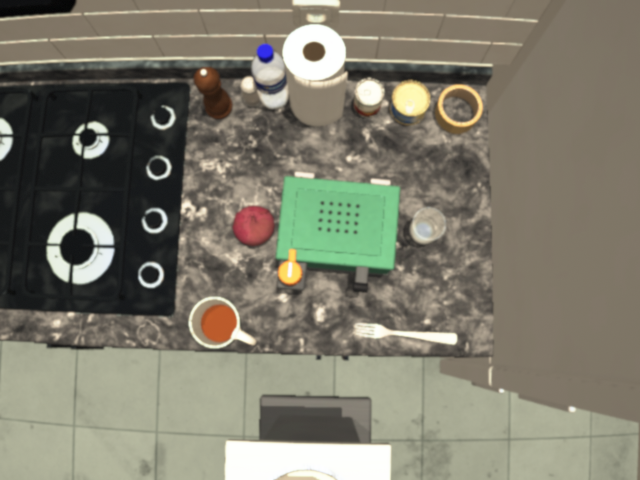

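The scene view shows the orange cap at about (342,268), its lug pointing to the lid, and the black tab at (366,235). The top view shows the cap at (290,272), the tab at (361,280), the onion at (253,225), the glass at (427,225), the mug at (217,323) and the fork at (405,334).

```bash
cat > m.py <<'E'
from h import *
D={n:pickle.load(open(n+'.pkl','rb')) for n in('scene','top')}
def mask(d,k):
    hsv=cv2.cvtColor(d['image'],cv2.COLOR_RGB2HSV)
    lo,hi={'o':((5,170,120),(20,255,255)),'g':((65,80,40),(90,255,255))}[k]
    m=cv2.inRange(hsv,lo,hi)
    return m
for n,d in D.items():
    P=pts(d); z=d['z_map']>0
    g=(mask(d,'g')>0)&z&(abs(P[...,2]-120)<6)
    print(n,'lid top px',g.sum(),'z',np.median(P[g][:,2]))
    q=P[g][:,:2].astype(np.float32)
    r=cv2.minAreaRect(q); print(' lid rect',r)
    o=(mask(d,'o')>0)&z&(P[...,2]>110)&(P[...,2]<175)
    t=o&(P[...,2]>158)
    print(' cap top n',t.sum(),P[t].mean(0),'circle',cv2.minEnclosingCircle(P[t][:,:2].astype(np.float32)))
    l=o&(P[...,2]<135)&(P[...,2]>118); print(' lug n',l.sum(),P[l].mean(0), P[l].min(0),P[l].max(0))
    hsv=cv2.cvtColor(d['image'],cv2.COLOR_RGB2HSV)
    bx={'scene':(350,385,222,250),'top':(345,378,262,300)}[n]
    k=np.zeros(z.shape,bool); k[bx[2]:bx[3],bx[0]:bx[1]]=1
    k&=z&(hsv[...,2]<70)&(P[...,2]>90)&(P[...,2]<135)&(mask(d,'g')==0)
    v,u=np.nonzero(k); print(' tab n',k.sum(),'uv',u.mean(),v.mean(),u.min(),u.max(),v.min(),v.max(),P[k].mean(0),P[k].min(0),P[k].max(0))
E
python3 m.py
```

```text
scene lid top px 339 z 121.04087652621308
 lid rect ((560.5362548828125, -45.52391815185547), (207.05059814453125, 148.59323120117188), 86.11402130126953)
 cap top n 19 [459.41105801  49.08784257 160.81134845] circle ((461.094970703125, 42.50440979003906), 17.87073516845703)
 lug n 10 [490.13583267  40.80059391 126.76441433] [460.64022957  37.36797794 123.22426053] [504.51620509  54.68032536 134.75774341]
 tab n 104 uv 364.8076923076923 234.7403846153846 350 370 228 241 [444.4886772  -83.96259677 119.68787873] [ 436.26276481 -100.23360214  107.76008607] [473.04732878 -74.08808276 126.75209028]
top lid top px 8722 z 122.06160876930858
 lid rect ((563.5130615234375, -48.34986877441406), (212.6096649169922, 153.7813262939453), 85.5986328125)
 cap top n 57 [463.13303379  37.04961474 162.32387678] circle ((633.5469970703125, 119.35986328125), 207.24851989746094)m.py:17: RuntimeWarning: Mean of empty slice.
  l=o&(P[...,2]<135)&(P[...,2]>118); print(' lug n',l.sum(),P[l].mean(0), P[l].min(0),P[l].max(0))
  ret = um.true_divide(
Traceback (most recent call last):
  File "m.py", line 17, in <module>
    l=o&(P[...,2]<135)&(P[...,2]>118); print(' lug n',l.sum(),P[l].mean(0), P[l].min(0),P[l].max(0))
                                                                            ~~~~~~~~^^^
ValueError: zero-size array to reduction operation minimum which has no identity
```

>>> servo_tool(plan=[[0.0625, -0.147, 0.024, 0, 0, 0, 1], [0.0625, -0.147, 0.024, 0, 0, 0, 1], [0.0625, -0.147, 0.024, 0, 0, 0, 1], [0.0625, -0.147, 0.024, 0, 0, 0, 1], [0.0625, -0.147, 0.024, 0, 0, 0, 1], [0.0625, -0.147, 0.024, 0, 0, 0, 1], [0.0625, -0.147, 0.024, 0, 0, 0, 1], [0.0625, -0.147, 0.024, 0, 0, 0, 1], [0.0625, -0.147, 0.024, 0, 0, 0, 1], [0.0625, -0.147, 0.024, 0, 0, 0, 1], [0.0625, -0.147, 0.024, 0, 0, 0, 1], [0.0625, -0.147, 0.024, 0, 0, 0, 1], [0.0625, -0.147, 0.024, 0, 0, 0, 1], [0.0625, -0.147, 0.024, 0, 0, 0, 1], [0, 0, 0, 0, 0, 0, 1], [0, 0, 0, 0, 0, 0, 1]])

```text
clock: 2.1
position: [439.5, -18.1, 331.6]
ee_rot: [0.99, -0.144, -0.001, 0.0]
contact_force: [0.4, 0.8, -0.6]
gripper_width: 85.7
grasp_force: 0.0
```

```bash
cat >> h.py <<'E'
from scipy.spatial.transform import Rotation as R
def wrist():
    s=arm.read_state(); d=vision.get_image('wrist')
    T=np.eye(4); T[:3,:3]=R.from_quat(s['ee_rot']).as_matrix(); T[:3,3]=s['position']
    d['world_to_cam']=np.linalg.inv(T@d['mount']); return s,d
E
python3 - <<'E'
from h import *
s,d=wrist(); pickle.dump(d,open('w1.pkl','wb'))
print(np.round(s['joints'],3),s['position'],s['ee_rot'],np.round(d['mount'],2).tolist())
cv2.imwrite('pics/w1.png',d['image'][...,::-1])
E
```

```text
[ 3.300e-01 -1.000e-03 -2.310e-01 -1.000e-03 -1.342e+00  9.520e-01] [439.45788225 -18.10677123 331.55944078] [ 9.89615948e-01 -1.43735588e-01 -5.97040994e-04  4.02509588e-06] [[-0.0, -0.96, -0.27, 68.1], [1.0, 0.0, -0.0, 0.39], [0.0, -0.27, 0.96, -142.6], [0.0, 0.0, 0.0, 1.0]]
```

View pics/w1.png

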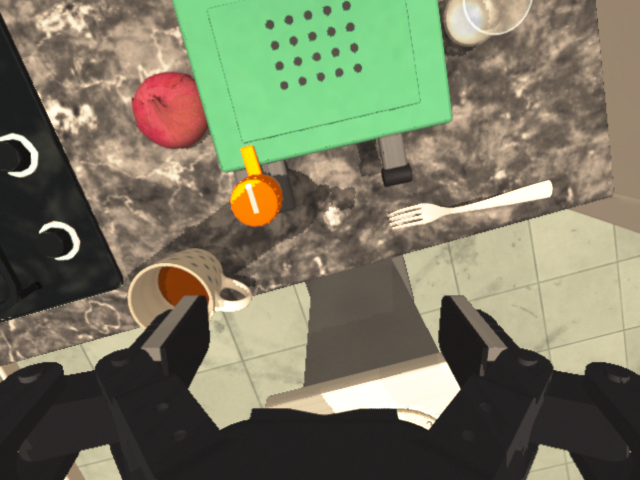

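The wrist view shows the cap top at about (254,200), the lug tip at (249,148) and the black tab bar at (397,175). The lid's front edge is clear.

```bash
cat > m2.py <<'E'
from h import *
d=pickle.load(open('w1.pkl','rb')); t=pickle.load(open('top.pkl','rb')); s=pickle.load(open('scene.pkl','rb'))
def lab(d,box,kind):
    hsv=cv2.cvtColor(d['image'],cv2.COLOR_RGB2HSV); m=np.zeros(hsv.shape[:2],np.uint8)
    u0,u1,v0,v1=box; sub=hsv[v0:v1,u0:u1]
    m[v0:v1,u0:u1]={'o':cv2.inRange(sub,(4,150,100),(25,255,255)),'g':cv2.inRange(sub,(60,80,40),(90,255,255)),'k':cv2.inRange(sub,(0,0,0),(179,255,34))}[kind]
    return m
P=pts(d); z=d['z_map']>0
g=(lab(d,(0,640,0,290),'g')>0)&z&(abs(P[...,2]-120)<8)
print('lid z',np.median(P[g][:,2]))
# lid edge direction: front edge of mask -> plane z=120
c=max(cv2.findContours(g.astype(np.uint8),cv2.RETR_EXTERNAL,cv2.CHAIN_APPROX_NONE)[0],key=len).reshape(-1,2)
Q=onz(d,c,120)
f=[q for q,p in zip(Q,c) if 275<p[0]<365 and p[1]>120]; f=np.array(f)
vx,vy,x0,y0=cv2.fitLine(f[:,:2].astype(np.float32),cv2.DIST_HUBER,0,.01,.01).ravel(); print('front edge angle',np.degrees(np.arctan2(vy,vx)),x0,y0)
o=(lab(d,(200,300,130,240),'o')>0)&z
for lo,hi in((158,170),(116,131)):
    k=o&(P[...,2]>lo)&(P[...,2]<hi); v,u=np.nonzero(k)
    print('orange',lo,k.sum(),P[k].mean(0),P[k].min(0),P[k].max(0))
    if lo==158: cap=cv2.minEnclosingCircle(P[k][:,:2].astype(np.float32)); print('circle',cap)
k=lab(d,(370,425,150,195),'k')>0; v,u=np.nonzero(k); r=cv2.minAreaRect(np.c_[u,v].astype(np.float32)); print('tab px',k.sum(),r)
kz=k&z; print('tab depth',np.median(P[kz],0),P[kz].min(0),P[kz].max(0), 'z90',np.percentile(P[kz][:,2],90))
print('tab plane115',onz(d,[r[0]],115), 'z120',onz(d,[r[0]],122))
# two-view check: top view
for nm,dd,b in(('top',t,(345,378,262,300)),('scene',s,(350,385,222,250))):
    kk=lab(dd,b,'k')>0; v,u=np.nonzero(kk); print(nm,'tab px',kk.sum(),u.mean(),v.mean(),cv2.minAreaRect(np.c_[u,v].astype(np.float32)))
    oo=lab(dd,(278,303,245,290) if nm=='top' else (315,360,250,290),'o')>0; v,u=np.nonzero(oo); print('  cap px',oo.sum(),cv2.minAreaRect(np.c_[u,v].astype(np.float32)))
np.save('k.npy',k)
v=[]
for dd,b in((d,(370,425,145,200)),(t,(335,390,255,300)),(s,(335,390,215,260))):
    im=dd['image'][b[2]:b[3],b[0]:b[1]]; v.append(cv2.resize(im,(260,260),interpolation=cv2.INTER_NEAREST))
cv2.imwrite('pics/tab.png',np.hstack(v)[...,::-1])
E
python3 m2.py
```

```text
lid z 121.6768714206462
front edge angle 85.96949 486.00925 -28.581322
orange 158 1530 [462.85137273  32.70910533 163.08298099] [443.02069995  13.77405717 158.00617597] [484.22123389  53.62014163 165.69848209]
circle ((463.7258605957031, 34.03875732421875), 20.714468002319336)
orange 116 143 [495.54552548  31.46402925 126.34587456] [465.00166302  14.82674759 116.75454684] [508.26148592  41.26752931 130.74028546]
tab px 3 ((383.40386962890625, 178.51922607421875), (5.099019527435303, 0.1961161494255066), 78.69007110595703)
tab depth [446.91896027 -76.74509473 121.65108303] [443.14201017 -76.87026454 121.6000718 ] [447.93865241 -76.72261971 122.47232298] z90 122.30807499299613
tab plane115 [[444.36649993 -77.4878014  115.        ]] z120 [[445.54461842 -76.71556742 122.        ]]
top tab px 0 nan nan ((0.0, 0.0), (0.0, 0.0), 0.0)
  cap px 419 ((288.1499938964844, 268.4500427246094), (33.203914642333984, 23.400854110717773), 71.56504821777344)
scene tab px 0 nan nan ((0.0, 0.0), (0.0, 0.0), 0.0)
  cap px 531 ((337.4914855957031, 267.14306640625), (31.98800277709961, 27.304235458374023), 25.201122283935547)m2.py:26: RuntimeWarning: Mean of empty slice.
  kk=lab(dd,b,'k')>0; v,u=np.nonzero(kk); print(nm,'tab px',kk.sum(),u.mean(),v.mean(),cv2.minAreaRect(np.c_[u,v].astype(np.float32)))
  ret = ret.dtype.type(ret / rcount)
```

View pics/tab.png

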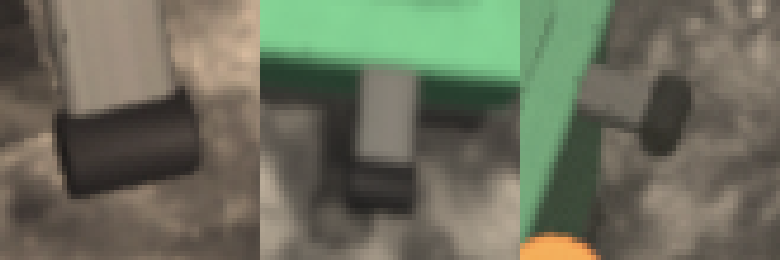

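The crop shows the bar centre at wrist (397.1,175.0), top (361.0,287.4) and scene (365.7,234.9).

```bash
python3 - <<'E'
from h import *
D=[pickle.load(open(f+'.pkl','rb')) for f in('w1','top','scene')]
def tri(uvs):
    A=np.zeros((3,3));b=np.zeros(3);L=[]
    for d,uv in zip(D,uvs):
        if uv is None: continue
        o,r=ray(d,[uv]); r=r[0]/np.linalg.norm(r[0]); M=np.eye(3)-np.outer(r,r); A+=M;b+=M@o;L.append((M,o))
    x=np.linalg.solve(A,b); return x,[np.linalg.norm(M@(x-o)) for M,o in L]
print('tab',tri([(397.1,175),(361,287.4),(365.7,234.9)]), tri([(397.1,175),None,(365.7,234.9)]))
for d,p in zip(D,[(397.1,175),(361,287.4),(365.7,234.9)]): print(onz(d,[p],118))
a,b=onz(D[0],[(383.1,176.7),(411.6,172.5)],118); print('ends',a,b,np.linalg.norm(a-b))
# cap white stripe/top centre: wrist disc centre
for d,b,nm in zip(D,[(215,295,165,240),(270,310,245,295),(310,365,250,290)],'wts'):
    im=d['image'][b[2]:b[3],b[0]:b[1]]
    P=pts(d)[b[2]:b[3],b[0]:b[1]]; hsv=cv2.cvtColor(im,cv2.COLOR_RGB2HSV)
    k=(abs(P[...,2]-163)<5)&(d['z_map'][b[2]:b[3],b[0]:b[1]]>0)&(P[...,0]>435)&(P[...,0]<490)&(P[...,1]>5)&(P[...,1]<65)
    v,u=np.nonzero(k); c,rad=cv2.minEnclosingCircle(np.c_[u,v].astype(np.float32)); m=(u.mean()+b[0],v.mean()+b[2])
    print(nm,k.sum(),m,(c[0]+b[0],c[1]+b[2]),onz(d,[m],163.5))
y=np.radians(-4.2);c=np.array([np.cos(y),np.sin(y)]);n=np.array([-c[1],c[0]])
O=np.array([463,34])+105*c-75*n; print('caddy O',O,'tab pred',O-115*c-50*n,'lug',)
E
```

```text
tab (array([444.72733072, -90.9406729 , 112.77573615]), [np.float64(1.1902109022562541), np.float64(2.3504296897957713), np.float64(1.2276183603743485)]) (array([443.53736988, -90.79046904, 112.281585  ]), [np.float64(0.08537808380545568), np.float64(0.08537808380553678)])
[[444.42602008 -89.98624008 118.        ]]
[[446.56314002 -91.17104235 118.        ]]
[[442.90243687 -85.55299563 118.        ]]
ends [446.56809275 -77.29739895 118.        ] [ 442.86978443 -103.2514703   118.        ] 26.21624123231553
w 1837 (np.float64(254.31301034295046), np.float64(201.32661948829613)) (254.3069305419922, 201.10396194458008) [[464.45575921  33.20568052 163.5       ]]
t 424 (np.float64(289.1391509433962), np.float64(271.9811320754717)) (289.0, 272.0) [[466.2116243   34.44475776 163.5       ]]
s 333 (np.float64(341.4264264264264), np.float64(264.55855855855856)) (341.2142848968506, 265.5) [[463.46511878  37.63719813 163.5       ]]
caddy O [562.22515532 -48.48859649] tab pred [443.87208059 -89.93192768] lug
```

>>> servo_tool(plan=[[0.0133, 0.029, -0.0843, 0, 0, -0.049, 1], [0.0133, 0.029, -0.0843, 0, 0, -0.049, 1], [0.0133, 0.029, -0.0843, 0, 0, -0.049, 1], [0.0133, 0.029, -0.0843, 0, 0, -0.049, 1], [0.0133, 0.029, -0.0843, 0, 0, -0.049, 1], [0.0133, 0.029, -0.0843, 0, 0, -0.049, 1], [0, 0, 0, 0, 0, 0, 1], [0, 0, 0, 0, 0, 0, 1]])

```text
clock: 3.15
position: [464.1, 34.8, 181.3]
ee_rot: [0.906, -0.423, 0.001, -0.0]
contact_force: [-0.3, -0.0, 0.0]
gripper_width: 85.6
grasp_force: 0.0
```

>>> servo_tool(plan=[[0, -0.002, -0.053, 0, 0, 0, 1], [0, 0, -0.053, 0, 0, 0, 1], [0, 0, -0.053, 0, 0, 0, 1], [0, 0, 0, 0, 0, 0, 0.6], [0, 0, 0, 0, 0, 0, 0.4], [0, 0, 0, 0, 0, 0, 0], [0, 0, 0, 0, 0, 0, 0], [0, 0, 0, 0, 0, 0, 0], [0, 0, 0, 0, 0, 0, 0]])

```text
clock: 4.28
position: [464.3, 33.5, 134.2]
ee_rot: [0.906, -0.424, 0.001, -0.001]
contact_force: [-2.3, -1.1, 5.9]
gripper_width: 38.3
grasp_force: 59.9
```

>>> servo_tool(plan=[[0, 0, 0, 0, 0, 0.067, 0], [0, 0, 0, 0, 0, 0.067, 0], [0, 0, 0, 0, 0, 0.067, 0], [0, 0, 0, 0, 0, 0.067, 0], [0, 0, 0, 0, 0, 0.067, 0], [0, 0, 0, 0, 0, 0.067, 0], [0, 0, 0, 0, 0, 0.067, 0], [0, 0, 0, 0, 0, 0.067, 0], [0, 0, 0, 0, 0, 0.067, 0], [0, 0, 0, 0, 0, 0.067, 0], [0, 0, 0, 0, 0, 0.067, 0], [0, 0, 0, 0, 0, 0.067, 0], [0, 0, 0, 0, 0, 0, 0], [0, 0, 0, 0, 0, 0, 0]])

```text
clock: 6.02
position: [464.4, 35.0, 134.2]
ee_rot: [0.934, 0.358, 0.002, -0.001]
contact_force: [-3.8, 6.1, 6.8]
gripper_width: 38.4
grasp_force: 60.2
```

>>> servo_tool(plan=[[0, 0, 0, 0, 0, 0, 1], [0, 0, 0, 0, 0, 0, 1], [0, 0, 0, 0, 0, 0, 1], [0, 0, 0, 0, 0, 0, 1], [0, 0, 0.08, 0, 0, 0, 1], [0, 0, 0.08, 0, 0, 0, 1], [0, 0, 0.08, 0, 0, -0.067, 1], [0, 0, 0.08, 0, 0, -0.067, 1], [-0.017, -0.104, 0, 0, 0, -0.067, 1], [-0.017, -0.104, 0, 0, 0, -0.067, 1], [-0.017, -0.104, 0, 0, 0, -0.067, 1], [-0.017, -0.104, 0, 0, 0, -0.067, 1], [0, 0, 0, 0, 0, 0, 1], [0, 0, 0, 0, 0, 0, 1]])

```text
clock: 7.78
position: [443.5, -91.3, 228.6]
ee_rot: [0.999, -0.036, 0.0, -0.0]
contact_force: [-0.1, -0.1, -0.5]
gripper_width: 85.1
grasp_force: 0.0
```

```bash
python3 - <<'E'
from h import *
s,d=wrist(); pickle.dump(d,open('w2.pkl','wb'))
print(np.round(s['joints'],3),s['position'],s['ee_rot'])
cv2.imwrite('pics/w2.png',d['image'][...,::-1])
E
```

```text
[ 0.158  0.09  -0.396 -0.    -1.085  1.342] [443.46788463 -91.25731166 228.63867094] [ 9.99365023e-01 -3.56307380e-02  3.69343172e-05 -2.52348446e-05]
```

View pics/w2.png

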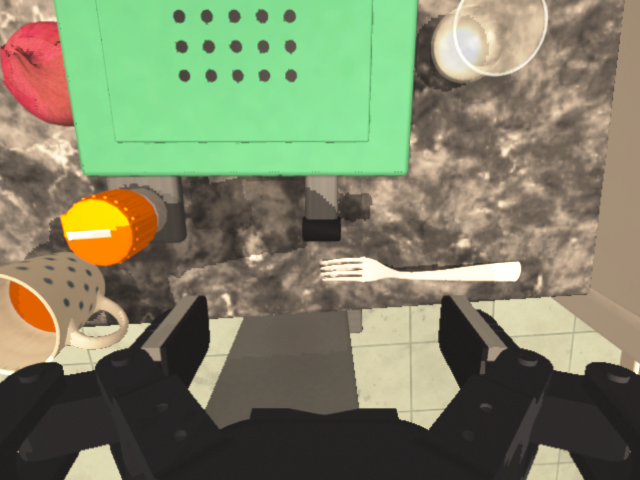

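The view shows the cap's stripe across (68–110,235) and the lug now pointing left along the caddy's front. The lid edge is level at row 176 and the tab bar is centred at (322,230).

```bash
python3 - <<'E'
from h import *
d=pickle.load(open('w2.pkl','rb'));P=pts(d)
print(onz(d,[(322,230),(303,230),(341,230)],115)); b=P[220:240,306:338]; b=b[(b[...,2]>90)&(b[...,2]<140)]; print(len(b),np.median(b,0),b.min(0),b.max(0))
D=[d]+[pickle.load(open(f+'.pkl','rb')) for f in('w1','top','scene')]
A=np.zeros((3,3));c=np.zeros(3)
for q,uv in zip(D,[(322,230),(397.1,175),(361,287.4),(365.7,234.9)]):
    o,r=ray(q,[uv]); r=r[0]/np.linalg.norm(r[0]); M=np.eye(3)-np.outer(r,r); A+=M;c+=M@o
print(np.linalg.solve(A,c))
hsv=cv2.cvtColor(d['image'],cv2.COLOR_RGB2HSV)
k=(cv2.inRange(hsv,(4,150,100),(28,255,255))>0)&(abs(P[...,2]-124)<5); k[:,180:]=0; k[260:]=0
v,u=np.nonzero(k); print('lug',k.sum(),P[k].mean(0),P[k].max(0))
s=(hsv[...,1]<90)&(hsv[...,2]>180)&(abs(P[...,2]-163.5)<5); s[:,160:]=0
q=P[s][:,:2].astype(np.float32); l=cv2.fitLine(q,cv2.DIST_L2,0,.01,.01).ravel(); print('stripe',s.sum(),np.degrees(np.arctan2(l[1],l[0])))
E
```

```text
[[ 443.3768347   -90.27362683  115.        ]
 [ 444.30377411  -77.27920917  115.        ]
 [ 442.45004802 -103.26708545  115.        ]]
638 [446.02388336 -90.15539993 122.58944479] [ 437.79443284 -100.88569742  118.91489275] [452.57559277 -79.15956873 124.81695373]
[444.33304337 -90.51453856 113.94492928]
lug 49 [466.6912699   73.03468928 127.1132962 ] [476.00879505  78.40471595 128.85031018]
stripe 310 -89.398125
```

>>> servo_tool(plan=[[0.003, 0.003, -0.1, 0, 0, 0, 1], [0, 0, -0.1, 0, 0, 0, 1], [0, 0, -0.1, 0, 0, 0, 1], [0, 0, -0.08, 0, 0, 0, 1], [0, 0, -0.063, 0, 0, 0, 1], [0, 0, 0, 0, 0, 0, 1], [0, 0, 0, 0, 0, 0, 0.6], [0, 0, 0, 0, 0, 0, 0.3], [0, 0, 0, 0, 0, 0, 0], [0, 0, 0, 0, 0, 0, 0], [0, 0, 0, 0, 0, 0, 0], [0, 0, 0, 0, 0, 0, 0]])

```text
clock: 9.32
position: [444.7, -89.9, 96.1]
ee_rot: [0.999, -0.036, 0.001, -0.0]
contact_force: [-0.7, 5.3, 2.6]
gripper_width: 24.9
grasp_force: 61.0
```

```bash
python3 - <<'E'
import numpy as np
y=np.radians(-4.1);L=195
a=np.radians(np.linspace(0,51,11))
dx=L*(1-np.cos(a));dz=L*np.sin(a)
X=np.c_[dx*np.cos(y),dx*np.sin(y),dz]/300
print(np.round(np.diff(X,axis=0),4).tolist(), X[-1]*300)
E
```

```text
[[0.0026, -0.0002, 0.0578], [0.0077, -0.0006, 0.0573], [0.0127, -0.0009, 0.0564], [0.0177, -0.0013, 0.0551], [0.0225, -0.0016, 0.0533], [0.0271, -0.0019, 0.051], [0.0315, -0.0023, 0.0484], [0.0357, -0.0026, 0.0454], [0.0396, -0.0028, 0.0421], [0.0432, -0.0031, 0.0384]] [ 72.09753708  -5.16801572 151.54346248]
```

Gripped at 24.9 mm. Now I'll raise it along the arc, the first half before a check.

>>> servo_tool(plan=[[0.001, 0, 0.029, 0, 0, 0, 0], [0.0016, 0, 0.029, 0, 0, 0, 0], [0.0077, -0.0006, 0.0573, 0, 0, 0, 0], [0.0127, -0.0009, 0.0564, 0, 0, 0, 0], [0.0177, -0.0013, 0.0551, 0, 0, 0, 0], [0, 0, 0, 0, 0, 0, 0]])

```text
clock: 10.07
position: [456.7, -90.7, 163.6]
ee_rot: [0.999, -0.036, 0.0, -0.001]
contact_force: [1.6, 3.9, -4.5]
gripper_width: 25.0
grasp_force: 59.3
```

>>> servo_tool(plan=[[0.0225, -0.0016, 0.0533, 0, 0, 0, 0], [0.0271, -0.0019, 0.051, 0, 0, 0, 0], [0.0315, -0.0023, 0.0484, 0, 0, 0, 0], [0.0357, -0.0026, 0.0454, 0, 0, 0, 0], [0.0396, -0.0028, 0.0421, 0, 0, 0, 0], [0.0432, -0.0031, 0.0384, 0, 0, 0, 0], [0, 0, 0, 0, 0, 0, 0], [0, 0, 0, 0, 0, 0, 0], [0, 0, 0, 0, 0, 0, 0], [0, 0, 0, 0, 0, 0, 0]])

```text
clock: 11.32
position: [513.7, -94.7, 244.7]
ee_rot: [0.999, -0.036, -0.004, -0.001]
contact_force: [-2.1, 5.3, -2.6]
gripper_width: 24.3
grasp_force: 59.1
```

```bash
python3 - <<'E'
from h import *
d=get('scene'); t=get('top'); y=np.radians(-4.2);c=np.array([np.cos(y),np.sin(y)]);O=np.array([562.3,-48.5])
print(np.round(arm.read_state()['position'],1),np.round(arm.read_state()['contact_force'],1))
for nm,q in(('scene',d),('top',t)):
    P=pts(q);hsv=cv2.cvtColor(q['image'],cv2.COLOR_RGB2HSV)
    k=(cv2.inRange(hsv,(65,80,30),(90,255,255))>0)&(q['z_map']>0)&(P[...,2]>128)&(P[...,2]<260)
    x=(P[k][:,:2]-O)@c; p=np.polyfit(x,P[k][:,2],1); r=P[k][:,2]-np.polyval(p,x); g=abs(r)<6; p=np.polyfit(x[g],P[k][g,2],1)
    print(nm,k.sum(),g.sum(),np.degrees(np.arctan(p[0])),'z range',P[k][:,2].min(),P[k][:,2].max())
    cv2.imwrite(f'pics/{nm}5.png',q['image'][...,::-1])
E
```

```text
[513.7 -94.7 244.7] [-1.9  4.8 -3. ]
scene 11 11 -38.66642659819418 z range 217.53658747244867 236.31316336582256Traceback (most recent call last):
  File "<stdin>", line 7, in <module>
    raise TypeError("expected non-empty vector for x")
TypeError: expected non-empty vector for x
```

View pics/scene5.png

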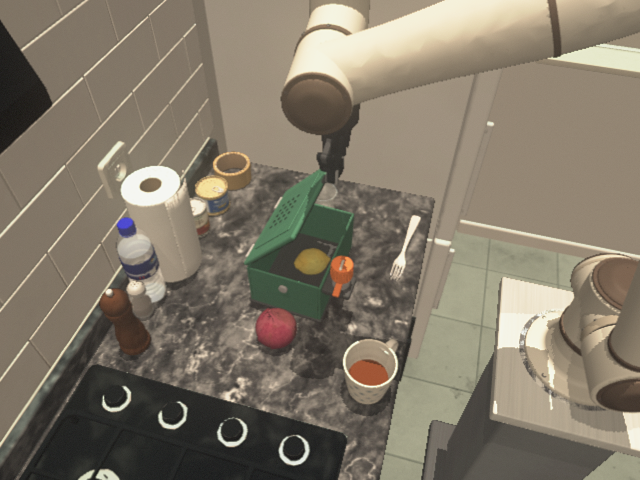

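The scene view shows the lid raised with its front-left corner at (323,174) and its hinge end at (251,262). The cap lug is clear, and the onion, mug and fork haven't moved. I'll check the angle by casting rays onto the plane of the lid's left edge.

```bash
python3 - <<'E'
from h import *
d=get('scene'); y=np.radians(-4.2);c=np.array([np.cos(y),np.sin(y)]);n=np.array([-c[1],c[0]]);O=np.array([562.3,-48.5])
hsv=cv2.cvtColor(d['image'],cv2.COLOR_RGB2HSV);m=cv2.inRange(hsv,(65,80,30),(90,255,255))
v,u=np.nonzero(m[165:200,290:335]); i=np.argmin(v); tops=[(u[i]+290,v[i]+165),(324,173),(325,183)]
o,r=ray(d,tops)
for p,q in zip(tops,r):
    t=(107-(o[:2]-O)@n)/(q[:2]@n); X=o+t*q; x=(X[:2]-O)@c
    print(p,x,X[2],'angle',np.degrees(np.arctan2(X[2]-115,80-x)),'rad',np.hypot(X[2]-115,80-x))
s=arm.read_state(); print(s['position'],s['joint_vel'].round(4),s['gripper_width'])
t0=pickle.load(open('scene.pkl','rb'))['image']
for nm,(a,b,e,f) in dict(onion=(250,300,305,352),fork=(385,425,210,285),mug=(340,400,335,408)).items():
    print(nm,np.abs(t0[e:f,a:b].astype(int)-d['image'][e:f,a:b]).mean())
E
```

```text
Traceback (most recent call last):
ValueError: attempt to get argmin of an empty sequence
```

```bash
python3 - <<'E'
from h import *
d=get('scene'); pickle.dump(d,open('s6.pkl','wb'))
cv2.imwrite('pics/c.png',cv2.resize(d['image'][160:310,230:370],(700,600) if 0 else (560,600),interpolation=cv2.INTER_CUBIC)[...,::-1])
E
```

```text
(no output)
```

View pics/c.png

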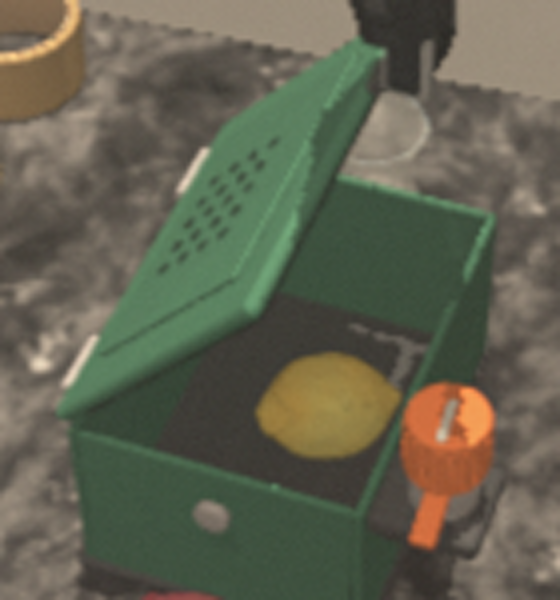

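In the crop, the left-front lid corner is at about (255,305), which is image (293.7,236.2). The right-front corner is at about (375,52), which is (323.7,173).

```bash
python3 - <<'E'
from h import *
d=pickle.load(open('s6.pkl','rb')); y=np.radians(-4.2);c=np.array([np.cos(y),np.sin(y)]);n=np.array([-c[1],c[0]]);O=np.array([562.3,-48.5])
for p,w in(((293.7,236.2),107),((323.7,173),-107)):
    o,r=ray(d,[p]);q=r[0]; t=(w-(o[:2]-O)@n)/(q[:2]@n); X=o+t*q; x=(X[:2]-O)@c
    print(p,x,X[2],'angle',np.degrees(np.arctan2(X[2]-115,80-x)),'rad',np.hypot(X[2]-115,80-x))
s=arm.read_state(); print(s['clock'],s['position'],s['joint_vel'].round(4),s['gripper_width'])
t0=pickle.load(open('scene.pkl','rb'))['image']
for nm,(a,b,e,f) in dict(onion=(250,300,320,352),fork=(385,425,210,285),mug=(340,400,335,408)).items():
    print(nm,np.abs(t0[e:f,a:b].astype(int)-d['image'][e:f,a:b]).mean())
E
```

```text
(293.7, 236.2) -26.95988784772356 238.36012358261917 angle 49.07294598751377 rad 163.27319957273048
(323.7, 173) -4.627387569858251 195.62783549622202 angle 43.61358254078594 rad 116.88730719673903
11.525 [513.66870127 -94.72091214 244.72002717] [-0.0018  0.0001 -0.002   0.0006 -0.0001 -0.0004] 24.741789225307222
onion 4.644791666666666
fork 5.383555555555556
mug 7.965144596651446
```

```bash
python3 -c "
from bench import arm
print(arm.job_done())"
```

```text
the job is handed in; nothing more can be done
None
```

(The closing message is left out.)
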